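Hang the tally counter on its snap hook

ROBOT

A 7-joint arm with a two-finger parallel gripper is mounted at the origin on the work surface. World frame = base frame: x ahead of the robot, y to its left, z up, the work surface at z = 0. Lengths are in mm, angles in rad, forces in N, time in s.
With the tool pointing down it reaches from about 400 to 875 mm from the base axis. Payload 4.4 kg.
Tool frame: the origin (TCP) lies midway between the tips of the shut fingers; the grasp point (between the pads) lies 19 mm behind it; z points along the fingers, y is the line along which they close (so a half turn about z gives the same grasp; the last joint's range is limited). The gripper opens to 85 mm and grips with 20 to 120 N. Pads are 22 mm wide; open, the fingers measure 114 mm over their backs; the gripper's body (76 mm by 85 mm) begins 54 mm behind the grasp point. The pads swing forward as they close: fully open they stand 13 mm farther back than shut.
Start: joints at [-1.398, 0.628, 0.038, 1.517, -0.027, 0.996, -0.02], TCP at [153.723, 631.575, 201.713] pointing down, gripper open.
Joint ranges: [-3.06, 3.06], [-0.37, 2.12], [-1.25, 1.32], [0.18, 2.47], [-1.1, 4.24], [0.23, 1.98], [-2.94, 2.94]. Speed limits (rad/s): [2.57, 2.57, 3.14, 3.14, 3.14, 3.14, 3.14].

INTERFACE

Orientations are given as [roll, pitch, yaw] about the fixed x, y, z axes, in that order (R = Rz(yaw) Ry(pitch) Rx(roll)).
In Python, from cell import ctrl gives the robot as it stands.
- The arm moves only by the shell command python3 -m handwheel 'ROWS'. ROWS is JSON, a list of rows, each a list of 3 entries, a list of its own where there are three numbers: the turn, a rotation vector about the tool's x, y, z in degrees, then the shift along the tool's x, y, z in m, then the closure, from 0 (fully open) to 1 (shut). A call has 1 to 5 rows; each row shifts and turns the commanded pose from where the row before left it, along the tool's axes as they then stand; what a row does not reach is not made up. A row lasts 1/12 s, in which the tool goes at most 41.7 mm and 7.16 degrees, less where a joint would pass 70% of its speed; a pose out of reach is approached as far as the arm can. A call is refused whole if a number of a shift passes 0.0417 or a number of a turn 7.16, either way. A call with a gripper value outside its range is refused whole. The fingers move at their own pace and stop on an object; the grip force is fixed at half the most. Time passes only in rows, so rows that do not move let the fingers close. It gives the time, the measured TCP pose, the force, the opening and the grip force at its end, in the units of the state.
- ctrl.read_state(): the state, without advancing time (a new reading comes with each control period).
- ctrl.get_image(name): name is "scene" or "top" or "wrist"; returns a dict with "pixels" (420x560x3 uint8, red, green, blue), "fx", "fy", "cx", "cy" (pixels), "pose" (4x4, takes a point from camera to world coordinates); the wrist camera has in their place "T_tool_cam" (4x4, takes a point from camera to tool coordinates, whose origin is the TCP and whose axes are the flange's). Camera axes: x right, y up, looking along -z (the intrinsics and any distortion apply to the point x, -y, -z); pixel columns grow to the right and rows downward; lengths in mm; the calibration is good to about 2 mm. A picture is of the moment at which its call begins: read the wrist's pose just before it. There is no depth.
- ctrl.finish_job(): hands the job in; it is judged then, once.
The state is a dict: "clock": time; "qpos": joint angles; "qd": joint speeds; "tau": joint torques, N m; "eef_pos": TCP position; "tool_rot": TCP orientation; "force": force on the tool from outside, world axes, zero at the start; "torque": the same for the moment, N m; "width": finger opening in mm; "gripper_force": force on a finger pad.
Only numpy, scipy, OpenCV 4.12 (cv2) and the standard library are available. Lean on these libraries where they do the work, as an engineer would, in place of code of your own. Each camera call takes 0.05 s, during which the arm holds its last target. There are 200 camera calls.

TASK

Put the tally counter back on its hook: pick it up from the bench and press its finger ring down against the hook's sprung gate until the ring has passed inside and the gate has snapped shut over it, never forcing it. With the gate shut over the ring, pull it up against the gate with about 5 N, to feel that the gate holds, then let go so that it hangs still from the hook by its ring. Leave the other things on the bench where they are.

Things in the scene. Friction and masses are not known exactly. Their poses are not given: they have to be found in the camera images.
- counter: Steel hand tally counter: drum 46 mm across, 26 mm high, 70 to 120 g, lying on the bench with its four-digit dial up. A rigid finger ring sticks out along its +x, level at half height; a thumb lever along -x, with a small dark reset knob beside it on the +y side (to x -28, y 23 mm). Flat cheeks 28 mm long at +y and -y, 46 mm apart, for gripping. Origin: centre of the drum's underside, z up out of the dial.
- ring_hole (a point): Centre of the finger ring: 33 mm from the drum's axis along the counter's +x, 13 mm above its underside. The ring is round wire 4.5 mm thick, 19.5 mm inside, 28.5 mm outside, lying in the counter's x-y plane.
- ring_end (a point): Centre of the ring's wire at the ring's outermost point: 45 mm from the drum's axis along the counter's +x, 13 mm above its underside. This stretch of the wire is what goes into the hook.
- thumb_lever (a point): Outer end of the thumb lever, 33 mm from the drum's axis along the counter's -x, 13 mm above its underside; its button is 14 mm wide and high.
- stand: Fixed stand: round grey foot 110 mm across, 14 mm high, and a steel post. A block (30 x 28 x 28 mm) clamped on the post carries the snap hook on its -x side and a plain open hook, without gate and not to be used, on its +x side (reaches x +55 mm). Origin: centre of the foot's underside; x points from the snap hook to the post, z up.
- post_top (a point): Top of the post (12 mm thick) on its axis, 227 mm above the bench. Users clamp the block at various heights: its middle is 154 to 189 mm above the bench, firmly held, not measured: find the hook's height by feel or by sight. A clamp screw with a black knob sticks out 38 mm to the stand's +y.
- nose_line (a point): Point at bench level straight below the snap hook's free nose (49 mm from the post's axis along the stand's -x). The hook is a J of round steel bar 7 mm thick in the stand's x-z plane, open side up; its rounded nose top is 1.5 mm above the middle of the clamp block. The ring goes down level over the nose: nose up through the ring's hole, ring_end behind the nose.
- hook_line (a point): Point at bench level straight below the middle of the snap hook's mouth (37 mm from the post's axis along the stand's -x). The mouth, between nose and back leg, is 17 mm wide; the shut gate crosses it 4 mm below the middle of the clamp block. The inside is 18.5 mm deep below the gate, rounded at the bottom: when the ring rests there its wire's centre is 20 mm below the block's middle.
- gate (a joint): Angle of the snap hook's sprung wire gate (3.2 mm wire, 9 mm wide, 17 mm long, hinged on the back leg, reaching to the nose): 0 shut, swings only down, to 1.35 rad, and springs back. Pressing it down takes 3 to 5 N; the wire slips past its end 2 to 4 mm above the bottom and it snaps shut above, leaving the wire 12 mm of play up and down. Over 10 N may bend it.
- loupe: Black stand loupe, round, 42 mm across, 36 mm high, no ring. Bystander. Origin: centre of its underside.
- eyepiece: Black microscope eyepiece standing on its tube, 34 mm across, 52 mm high. Bystander. Origin: centre of its underside.
- oil: Amber bottle of immersion oil, 28 mm across, 62 mm high. Bystander. Origin: centre of its underside.
- dish: Clear closed culture dish, 63 mm across, 15 mm high. Bystander. Origin: centre of its underside.
- covers: Small clear box of cover slips, 34 x 34 x 18 mm. Bystander. Origin: centre of its underside.
- objcase: White round objective case, 36 mm across, 62 mm high. Bystander. Origin: centre of its underside.
- mailer: Flat white slide mailer, 80 x 30 x 10 mm. Bystander. Origin: centre of its underside.
There are look-alikes about, which are no part of the job. Leave any red look-alike of the counter alone.

How it is judged (in metres and radians):
On the way, in this order (a step that is already met when the one before it is completed fails the run):
1. the counter has been lifted off the bench (height (world z) of counter above 0.06 m), for 0.1 s.
2. the ring's outer end, in the snap hook's mouth, has pressed the gate open by more than 0.5 rad (value of joint gate above 0.5 rad and horizontal distance between ring_end and hook_line below 0.011 m and contact force between counter and gate above 0.2 N), for 0.02 s.
3. the gate has snapped shut behind the ring's outer end, with nothing pressing on it (value of joint gate below 0.15 rad and horizontal distance between ring_end and hook_line below 0.011 m and height (world z) of ring_end below 0.185 m and contact force between counter and gate below 0.5 N), for 0.1 s.
4. pull check: the ring is drawn up against the shut gate with more than 2 N (value of joint gate below 0.15 rad and horizontal distance between ring_end and hook_line below 0.011 m and height (world z) of ring_end below 0.185 m and contact force between counter and gate above 2 N), for 0.1 s.
At the end, for the whole second after the job is handed in: The counter, let go, hangs still (under 0.08 m/s) from the snap hook by its ring: ring_end within 9 mm sideways of the middle of the hook and over 125 mm above the bench, ring direction within 0.45 rad of straight up, gate shut (within 0.15 rad) (horizontal distance between ring_end and hook_line below 0.009 m and height (world z) of ring_end above 0.125 m and value of joint gate below 0.15 rad and angle between counter's own x axis and vertical below 0.45 rad and linear speed of counter below 0.08 m/s); the robot touches nothing.
It fails at once if forcing it: the counter and the stand with its hook and gate press on each other with more than 15 N (contact force between counter and stand above 15 N).
It fails at once if one of the other things on the bench is shifted by more than 3 cm (distance of any of loupe, eyepiece, oil, dish, covers, objcase, mailer from where it was at the start of the episode above 0.03 m).
It also fails if it takes over 72 s, if anything falls off the work surface, if the arm or the gripper's body presses on something with over 40 N, if the wrist force passes 120 N, or if a joint passes its speed limit or range.

## Working session

There is one attempt and no reset: what is moved stays moved. The work goes in short steps, Python scripts to look and compute and a shell command to move; the robot and the scene stay as the last step left them, time stands still between calls to the robot, and variables do not carry over. Pictures are saved under pics/ and viewed, at most 10 in all, crops included, and the job is handed in when it is done.

```bash
mkdir -p pics; ls; python3 - <<'E'
from cell import ctrl
import cv2
print(ctrl.read_state())
for n in ["scene","top"]:
    d=ctrl.get_image(n); cv2.imwrite(f"pics/{n}0.png",d["pixels"][:,:,::-1]); print(n,{k:v for k,v in d.items() if k!="pixels"})
E
```

```text
pics
{'clock': 0.0, 'qpos': array([-1.39782057,  0.62932844,  0.03844552,  1.51835661, -0.02697138,
        0.99634302, -0.01998142]), 'qd': array([-0.00156931,  0.00102184, -0.00212325, -0.00277307,  0.00102347,
        0.00058455, -0.00115869]), 'tau': array([ 4.87405705e-04, -5.63393605e+01,  1.22616660e+00, -1.93454808e+01,
        1.09517999e-02,  1.04465240e-02,  5.30303225e-06]), 'eef_pos': array([153.55405858, 630.892648  , 200.8043521 ]), 'tool_rot': array([-3.13967599e+00,  5.05366359e-05,  2.90284848e+00]), 'force': array([ 0.01885885, -0.24274869,  0.41063833]), 'torque': array([-0.0566047 , -0.05311706,  0.00967519]), 'gripper_force': 0.0, 'width': 85.34715953471012}
scene {'fx': 382.94471737878223, 'fy': 382.94471737878223, 'cx': 278.80598017740783, 'cy': 211.50353937727073, 'pose': array([[-5.92337430e-01, -5.09776355e-01,  6.23910600e-01,
         1.20222575e+03],
       [ 8.05608374e-01, -3.85768335e-01,  4.49642013e-01,
         4.22212742e+02],
       [ 1.14680870e-02,  7.68967399e-01,  6.39185124e-01,
         7.77698978e+02],
       [ 0.00000000e+00,  0.00000000e+00,  0.00000000e+00,
         1.00000000e+00]])}
top {'fx': 490.8759025345411, 'fy': 490.8759025345411, 'cx': 281.55134692457136, 'cy': 206.73214082691757, 'pose': array([[ 1.29576248e-02,  9.80338580e-01, -1.96896848e-01,
         3.03433975e+02],
       [-9.99888904e-01,  1.12527005e-02, -9.77531574e-03,
        -3.24746512e+01],
       [-7.36749788e-03,  1.97001639e-01,  9.80375476e-01,
         1.62891067e+03],
       [ 0.00000000e+00,  0.00000000e+00,  0.00000000e+00,
         1.00000000e+00]])}
```

View pics/scene0.png

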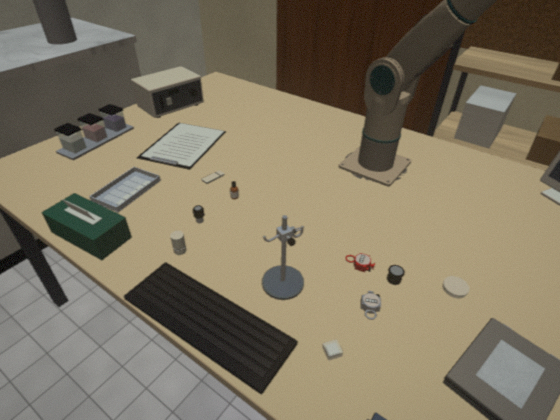

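View pics/top0.png

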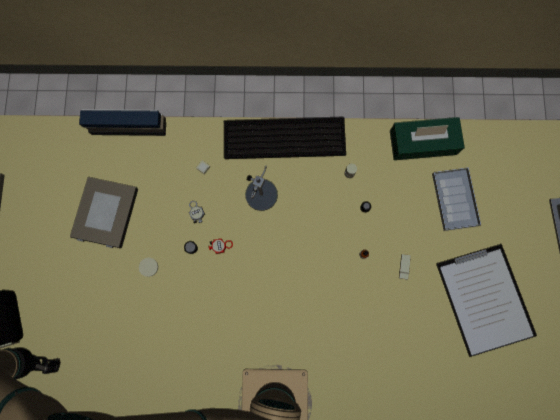

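The scene view shows the stand foot at (283,282), the grey counter at (371,300) and the red look-alike at (361,262). The top view has the foot at (261,194), the counter at (196,213) and its ring at (193,204).

```bash
cat > h.py <<'E'
import numpy as np, cv2
from cell import ctrl
from scipy.spatial.transform import Rotation as R
def ray(d,px,pose=None):
    P=d["pose"] if pose is None else pose
    v=np.array([(px[0]-d["cx"])/d["fx"],-(px[1]-d["cy"])/d["fy"],-1.])
    return P[:3,3],P[:3,:3]@v
def onplane(d,px,z,pose=None):
    o,v=ray(d,px,pose); return o+v*(z-o[2])/v[2]
def proj(d,p,pose=None):
    P=d["pose"] if pose is None else pose
    c=P[:3,:3].T@(np.asarray(p,float)-P[:3,3]); return np.array([d["cx"]+d["fx"]*c[0]/-c[2],d["cy"]-d["fy"]*c[1]/-c[2]])
def tri(*rs):
    A=np.zeros((3,3));b=np.zeros(3)
    for o,v in rs:
        v=v/np.linalg.norm(v);M=np.eye(3)-np.outer(v,v);A+=M;b+=M@o
    p=np.linalg.solve(A,b); return p,[np.linalg.norm((np.eye(3)-np.outer(v,v)/(v@v))@(p-o)) for o,v in rs]
def wrist():
    s=ctrl.read_state(); d=ctrl.get_image("wrist")
    T=np.eye(4);T[:3,:3]=R.from_euler("xyz",s["tool_rot"]).as_matrix();T[:3,3]=s["eef_pos"]
    d["pose"]=T@d["T_tool_cam"]; return s,d
E
python3 - <<'E'
from h import *
t=cv2.imread("pics/top0.png");s=cv2.imread("pics/scene0.png")
a=cv2.resize(t[150:260,180:290],(400,400),interpolation=cv2.INTER_CUBIC)
b=cv2.resize(s[205:325,255:395],(467,400),interpolation=cv2.INTER_CUBIC)
b=b[:,:395]
cv2.imwrite("pics/c1.png",np.hstack([a,b]))
E
```

```text
(no output)
```

View pics/c1.png

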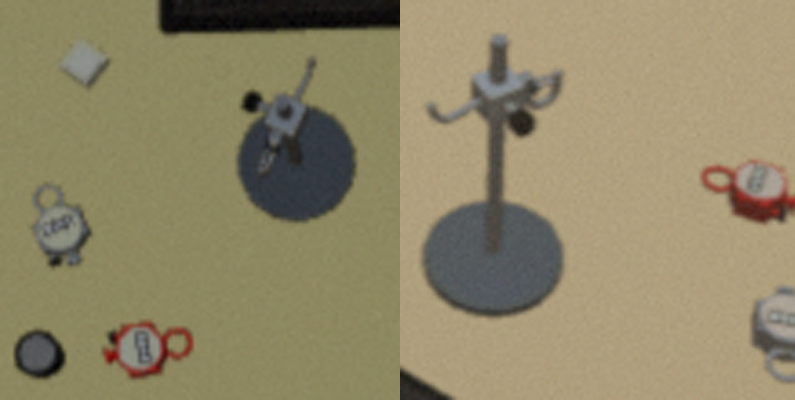

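```bash
python3 - <<'E'
from h import *
t=ctrl.get_image("top");s=ctrl.get_image("scene")
T=lambda x,y:(180+x/3.636-.4,150+y/3.636-.4)
S=lambda x,y:(255+(x-400)/3.336-.4,205+y/3.333-.4)
print("foot",onplane(t,T(297,163),14),onplane(s,S(493,259),14))
print("post",onplane(t,T(286,106),227),onplane(s,S(499,40),227))
c=onplane(t,T(61,229),26);r=onplane(t,T(48,199),13);l=onplane(t,T(74,257),13)
print("ctr",c,"ring",r,"lever",l)
print("ring scene",onplane(s,S(789,361),13))
n=tri(ray(t,T(264,170)),ray(s,S(558,78)));print("nose snap?",n)
o=tri(ray(t,T(312,62)),ray(s,S(433,108)));print("open hook tip",o)
b=tri(ray(t,T(286,115)),ray(s,S(500,93)));print("block",b)
k=tri(ray(t,T(252,101)),ray(s,S(521,123)));print("knob",k)
E
```

```text
foot [669.31706783  52.55333328  14.        ] [678.91870946  59.9480115   14.        ]
post [668.325271    51.25868811 227.        ] [671.60497967  54.94401254 227.        ]
ctr [602.25860034 266.62863099  26.        ] ring [632.78617635 282.43641535  13.        ] lever [578.63435055 255.84921692  13.        ]
ring scene [627.0570612  282.84356254  13.        ]
nose snap? (array([626.62961478,  73.33376924, 170.73990416]), [np.float64(1.7448661287126195), np.float64(1.7448661287125622)])
open hook tip (array([716.74572469,  33.22222656, 186.7369316 ]), [np.float64(0.61024394135752), np.float64(0.6102439413574932)])
block (array([671.99166247,  55.28978075, 179.78769937]), [np.float64(1.6190496717612983), np.float64(1.6190496717612883)])
knob (array([684.97437064,  83.35663525, 177.40266584]), [np.float64(0.543212764819845), np.float64(0.5432127648197367)])
```

The stand is at about (670,54) with yaw near -24° and its block about 175 high. The counter is at about (603,267) with yaw near 26°. I'm moving above the counter for a close look.

```bash
for i in 1 2 3; do python3 -m handwheel '[[[0,0,0],[-0.035,-0.0165,0],0],[[0,0,0],[-0.035,-0.0165,0],0],[[0,0,0],[-0.035,-0.0165,0],0],[[0,0,0],[-0.035,-0.0165,0],0],[[0,0,0],[-0.035,-0.0165,0],0]]'; done
python3 -m handwheel '[[[0,0,-7],[0,0,0],0],[[0,0,-7],[0,0,0],0],[[0,0,-7],[0,0,0],0],[[0,0,-7],[0,0,0],0],[[0,0,-7],[0,0,0],0]]'
python3 -m handwheel '[[[0,0,-5],[0,0,0],0],[[0,0,0],[0,0,0],0]]'
python3 - <<'E'
from h import *
s,d=wrist(); print(s,d["fx"],d["cx"],d["cy"],d["T_tool_cam"]); cv2.imwrite("pics/w1.png",d["pixels"][:,:,::-1])
for p in [(603,267,26),(631,282,13)]: print(proj(d,p))
E
```

```text
clock: 0.62
eef_pos: [305.3, 508.7, 201.6]
tool_rot: [-3.141, 0.0, 2.903]
force: [0.7, -0.0, -0.8]
width: 85.7
gripper_force: 0.0
clock: 1.03
eef_pos: [455.9, 387.0, 201.7]
tool_rot: [-3.142, -0.0, 2.903]
force: [0.5, 1.1, -0.0]
width: 85.0
gripper_force: 0.0
clock: 1.45
eef_pos: [606.4, 265.4, 201.6]
tool_rot: [-3.142, -0.0, 2.903]
force: [0.9, 0.7, 0.0]
width: 85.4
gripper_force: 0.0
clock: 1.87
eef_pos: [605.2, 266.7, 201.4]
tool_rot: [3.142, -0.001, -2.764]
force: [0.8, -0.5, -0.1]
width: 85.8
gripper_force: 0.0
clock: 2.03
eef_pos: [605.1, 266.6, 201.4]
tool_rot: [3.141, -0.001, -2.68]
force: [-0.8, 0.0, -0.3]
width: 85.1
gripper_force: 0.0
{'clock': 2.0333, 'qpos': array([-0.37241849,  0.64874307, -0.14745864,  1.47862735,  0.10368797,
        1.02249399,  1.48753569]), 'qd': array([-0.01711678,  0.00018914,  0.03246326,  0.00075027, -0.02290793,
       -0.00279066, -0.11544549]), 'tau': array([ 1.59524227e-01, -5.76231551e+01, -1.64090998e+00, -1.96251619e+01,
        1.44519266e-01,  1.51874969e-02,  7.87275843e-01]), 'eef_pos': array([605.13034612, 266.64349584, 201.40339543]), 'tool_rot': array([ 3.14116939e+00, -6.37889047e-04, -2.68037890e+00]), 'force': array([-0.75480445,  0.03476604, -0.25519627]), 'torque': array([-0.02335441, -0.01651631, -0.02493093]), 'gripper_force': 0.0, 'width': 85.14034961679431} 329.4804600941529 281.86422704873166 207.840791946939 [[ 8.44662978e-04  9.53572530e-01  3.01162276e-01  7.72056244e+01]
 [ 9.99999532e-01 -6.63653128e-04 -7.03345697e-04  4.14155168e-01]
 [-4.70823849e-04  3.01162729e-01 -9.53572645e-01 -1.72005754e+02]
 [ 0.00000000e+00  0.00000000e+00  0.00000000e+00  1.00000000e+00]]
[282.37750307 177.53326211]
[283.16539259 202.41510972]
```

View pics/w1.png

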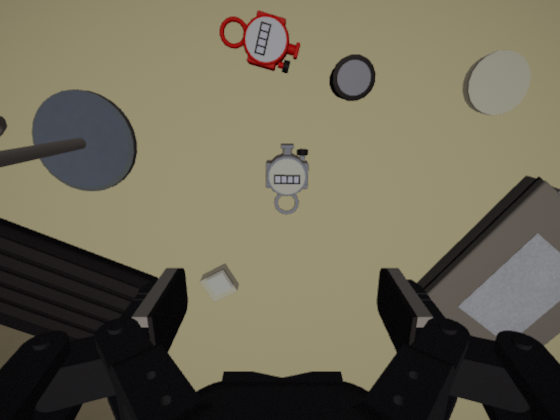

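The wrist view shows the grey counter clearly. Its drum centre is near (287,175), the ring at (286,203) and the lever at (287,147). The red one stands apart at (267,40).

```bash
python3 - <<'E'
from h import *
s,d=wrist()
dr=onplane(d,(287.3,175.2),26);r=onplane(d,(286.7,202.8),13);l=onplane(d,(287.2,146.5),13)
foot=onplane(d,(84.5,140.5),14)
print(dr,r,l,np.degrees(np.arctan2(*(r-l)[1::-1])),np.linalg.norm(r-l),"foot",foot)
c=(r+l)/2
Rt=R.from_euler("xyz",s["tool_rot"]).as_matrix()
print("tool shift mean centre",Rt.T@(c-s["eef_pos"]),"drum",Rt.T@(dr-s["eef_pos"]),"yaw",np.degrees(s["tool_rot"]))
E
```

```text
[598.43851664 270.64529597  26.        ] [629.74915919 285.7503939   13.        ] [572.53762775 257.83681374  13.        ] 26.0078080073466 63.65789256776431 foot [662.9808831   59.61230676  14.        ]
tool shift mean centre [  1.2454057    6.29797772 188.43367679] drum [  4.18656983   6.46703874 175.43537146] yaw [ 1.79975914e+02 -3.16898047e-02 -1.53805728e+02]
```

```bash
python3 -m handwheel '[[[0,0,0],[0.001,0.002,0.036],0],[[0,0,0],[0.001,0.002,0.036],0],[[0,0,0],[0.001,0.001,0.036],0],[[0,0,0],[0,0,0],0.3],[[0,0,0],[0,0,0],0.3]]'
python3 - <<'E'
from h import *
s,d=wrist(); cv2.imwrite("pics/w2.png",d["pixels"][:,:,::-1])
print(s["eef_pos"],s["width"])
E
```

```text
clock: 2.55
eef_pos: [599.0, 269.4, 92.2]
tool_rot: [-3.141, -0.004, -2.683]
force: [0.3, -1.0, 1.3]
width: 63.9
gripper_force: 0.0
[598.95979963 269.42832682  92.23834377] 63.869179554899596
```

View pics/w2.png

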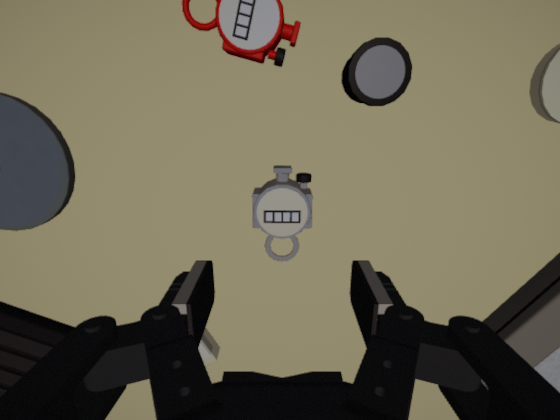

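The counter at (282,211) lies midway between the fingers, which sit at 213 and 351.

```bash
python3 - <<'E'
from h import *
s,d=wrist()
dr=onplane(d,(282.5,211),26);r=onplane(d,(282,245.8),13);l=onplane(d,(283,167.5),13)
Rt=R.from_euler("xyz",s["tool_rot"]).as_matrix()
for p in (dr,r,l):print(p, Rt.T@(p-s["eef_pos"]))
E
```

```text
[601.7244263  271.92069047  26.        ] [-1.29899865  1.08196869 68.51591981]
[633.18836622 287.05962006  13.        ] [-36.20545224   0.74306664  81.53864409]
[573.48963877 258.40739753  13.        ] [30.00918556  1.45566519 81.4955294 ]
```

```bash
python3 -m handwheel '[[[0,0,0],[-0.0025,0.001,0.03],0.3],[[0,0,0],[0,0,0.03],0.3],[[0,0,0],[0,0,0.02],0.3],[[0,0,0],[0,0,0.01],0.3],[[0,0,0],[0,0,0],0.3]]'
python3 -m handwheel '[[[0,0,0],[0,0,0],1],[[0,0,0],[0,0,0],1],[[0,0,0],[0,0,0],1],[[0,0,0],[0,0,0],1],[[0,0,0],[0,0,0],1]]'
```

```text
clock: 3.07
eef_pos: [602.3, 272.0, 3.6]
tool_rot: [-3.141, -0.0, -2.683]
force: [-0.2, 0.2, -0.3]
width: 60.0
gripper_force: 0.0
clock: 3.48
eef_pos: [602.8, 272.4, 4.8]
tool_rot: [3.142, 0.002, -2.682]
force: [-0.5, 0.7, -0.5]
width: 0.3
gripper_force: 0.0
```

```bash
python3 -m handwheel '[[[0,0,0],[0,0,0],0],[[0,0,0],[0,0,0],0],[[0,0,0],[0,0,0],0],[[0,0,0],[0,0,0],0]]'
python3 - <<'E'
from h import *
s,d=wrist(); cv2.imwrite("pics/w3.png",np.hstack([cv2.resize(x["pixels"][:,:,::-1],(400,300)) for x in (d,ctrl.get_image("scene"))]))
print(s["eef_pos"],s["width"])
E
```

```text
clock: 3.82
eef_pos: [602.1, 272.0, 3.7]
tool_rot: [3.142, -0.0, -2.682]
force: [-0.4, 0.1, -0.6]
width: 48.9
gripper_force: 0.0
[602.11623772 272.04600368   3.65404679] 48.91204003480545
```

View pics/w3.png

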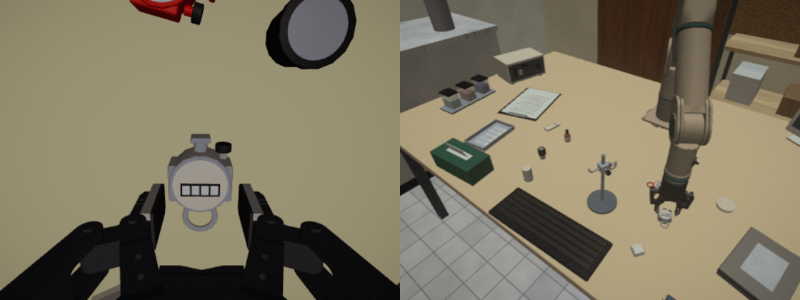

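The picture shows the counter at about (200,190) in the left half, that is (280,262) full size. The fingers stand round its ring side, so the grasp missed along tool x.

```bash
python3 - <<'E'
from h import *
s,d=wrist()
Rt=R.from_euler("xyz",s["tool_rot"]).as_matrix();e=s["eef_pos"]
for t in [(0,0,0),(0,0,-10),(0,0,-19),(11,0,-10),(-11,0,-10)]: print(t,proj(d,e+Rt@np.array(t))/1.4)
for n,px,z in [("drum",(201,189),26),("ring",(200,219),13),("lever",(201,138),13),("knob",(224,148),13)]:
    p=onplane(d,np.array(px)*1.4,z); print(n,p,Rt.T@(p-e))
E
```

```text
(0, 0, 0) [200.62718176 175.87924799]
(0, 0, -10) [200.59558568 181.3381997 ]
(0, 0, -19) [200.5641034  186.77749014]
(11, 0, -10) [200.59415069 167.80979964]
(-11, 0, -10) [200.59696815 194.37152051]
drum [601.99064757 272.32291949  26.        ] [-2.15666000e-02  3.16278504e-01 -2.23899906e+01]
ring [632.22262594 286.38638328  13.        ] [-33.35741284  -0.48141918  -9.39620117]
lever [571.78789244 257.35649434  13.        ] [33.68358307  0.29070611 -9.38374092]
knob [571.10422068 275.60517715  13.        ] [26.20601523 16.95107255 -9.38452407]
```

By the picture the finger tips stand about 30 mm behind the nominal TCP, so they closed just above the drum and did not move the counter. I'm lowering on guard, watching the force.

```bash
for i in 1 2 3 4; do python3 -m handwheel '[[[0,0,0],[0,0,0.004],0.28],[[0,0,0],[0,0,0],0.28]]' | egrep 'eef|force|width'; done
python3 - <<'E'
from h import *
s,d=wrist(); cv2.imwrite("pics/w4.png",d["pixels"][:,:,::-1])
E
```

```text
eef_pos: [601.7, 271.8, -1.0]
force: [-0.1, -0.1, -0.4]
width: 61.2
gripper_force: 0.0
eef_pos: [601.6, 271.8, -5.2]
force: [0.5, 0.2, -0.2]
width: 61.1
gripper_force: 0.0
eef_pos: [601.7, 271.8, -9.1]
force: [0.3, 0.1, -0.8]
width: 61.4
gripper_force: 0.0
eef_pos: [601.7, 271.9, -13.0]
force: [0.2, 0.2, -0.3]
width: 61.3
gripper_force: 0.0
```

View pics/w4.png

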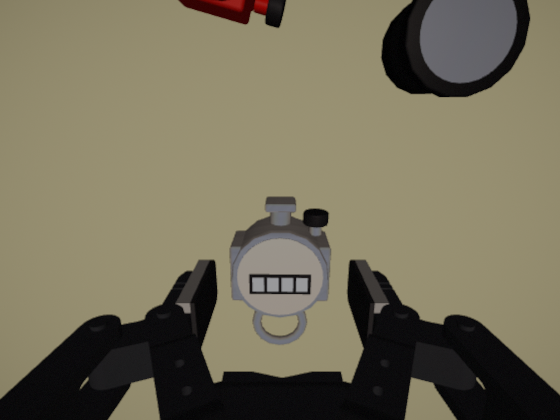

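At TCP z = -13 there is still no contact. The pads (inner edges 216/349, rows 262–310) are level with the drum top and sit about 6 mm too far to the ring side. I'm correcting by +5 mm in x and lowering further on guard.

```bash
for i in 1 2 3 4 5; do python3 -m handwheel '[[[0,0,0],[0.001,0,0.003],0.28],[[0,0,0],[0,0,0],0.28]]' | egrep 'eef|force'; done
python3 -m handwheel '[[[0,0,0],[0,0,0],1],[[0,0,0],[0,0,0],1],[[0,0,0],[0,0,0],1],[[0,0,0],[0,0,0],1]]'
```

```text
eef_pos: [600.8, 271.4, -15.7]
force: [0.6, -0.7, -0.8]
gripper_force: 0.0
eef_pos: [599.8, 270.9, -18.8]
force: [0.8, -0.0, 0.2]
gripper_force: 0.0
eef_pos: [599.0, 270.5, -21.8]
force: [0.2, 1.0, -0.1]
gripper_force: 0.0
eef_pos: [598.0, 270.0, -24.9]
force: [0.1, -0.1, -0.0]
gripper_force: 0.0
eef_pos: [597.2, 269.6, -27.9]
force: [-0.2, -0.3, 0.1]
gripper_force: 0.0
clock: 5.85
eef_pos: [597.9, 270.0, -27.1]
tool_rot: [3.142, 0.001, -2.682]
force: [0.4, -0.3, 1.3]
width: 44.7
gripper_force: 62.6
```

Gripped at 44.7 mm with 63 N. I'm lifting, moving in front of the snap hook and turning to face it.

```bash
python3 -m handwheel '[[[0,0,0],[0,0,-0.015],1],[[0,0,0],[0,0,-0.03],1],[[0,0,0],[0,0,-0.04],1],[[0,0,0],[0,0,-0.04],1],[[0,0,0],[0,0,-0.04],1]]' |egrep 'eef|force|width'
python3 -m handwheel '[[[0,0,0],[0.0238,-0.0239,-0.009],1],[[0,0,0],[0.0238,-0.0239,-0.009],1],[[0,0,0],[0.0238,-0.0239,-0.009],1],[[0,0,0],[0.0238,-0.0239,-0.009],1],[[0,0,0],[0.0238,-0.0239,-0.009],1]]' |egrep 'eef|width'
python3 -m handwheel '[[[0,0,7.1],[0,0,0],1],[[0,0,7.1],[0,0,0],1],[[0,0,7.1],[0,0,0],1],[[0,0,7.1],[0,0,0],1],[[0,0,7.1],[0,0,0],1]]' |egrep 'eef|tool|width'
python3 -m handwheel '[[[0,0,7.1],[0,0,0],1],[[0,0,7.1],[0,0,0],1],[[0,0,0],[0,0,0],1],[[0,0,0],[0,0,0],1]]'
python3 - <<'E'
from h import *
s,d=wrist(); cv2.imwrite("pics/w5.png",d["pixels"][:,:,::-1])
E
```

```text
eef_pos: [597.1, 269.6, 140.1]
force: [0.3, -0.3, -0.8]
width: 44.7
gripper_force: 62.2
eef_pos: [543.0, 108.4, 184.1]
width: 44.7
eef_pos: [543.7, 109.9, 183.7]
tool_rot: [3.141, 0.0, 2.975]
width: 44.8
clock: 7.43
eef_pos: [543.8, 110.2, 183.3]
tool_rot: [3.141, 0.0, 2.737]
force: [0.2, -0.2, -1.3]
width: 44.7
gripper_force: 62.2
```

View pics/w5.png

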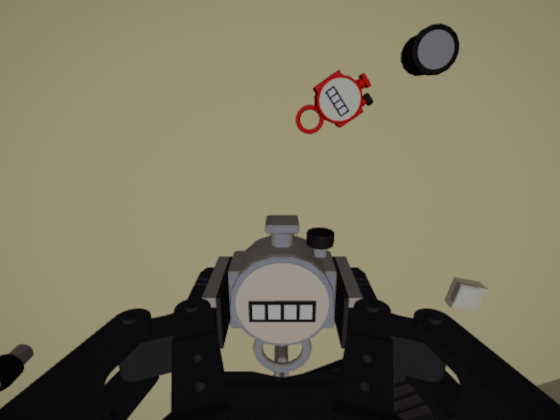

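The counter is held squarely, with its ring at (282,350), and a grey piece of the hook shows through the ring. I'll make one enlarged view of the ring area together with the scene camera.

```bash
python3 - <<'E'
from h import *
s,d=wrist(); sc=ctrl.get_image("scene");tp=ctrl.get_image("top")
np.savez("v6.npz",w=d["pixels"],s=sc["pixels"],t=tp["pixels"])
a=cv2.resize(d["pixels"][325:400,245:320,::-1],(300,300),interpolation=cv2.INTER_CUBIC)
t=cv2.resize(tp["pixels"][150:225,215:290,::-1],(300,300),interpolation=cv2.INTER_CUBIC)
b=cv2.resize(sc["pixels"][200:320,255:355,::-1],(500,600),interpolation=cv2.INTER_CUBIC)
cv2.imwrite("pics/c6.png",np.hstack([np.vstack([a,t]),b]))
Rt=R.from_euler("xyz",s["tool_rot"]).as_matrix();e=s["eef_pos"]
for n,t in [("ring",(-38,0,-40)),("end",(-50,0,-40)),("drum",(-5,0,-53))]:
    p=e+Rt@np.array(t); print(n,p,"wrist",proj(d,p),"scene crop",(proj(sc,p)-[255,200])*5)
E
```

```text
ring [578.77553243  95.22451421 223.20756522] wrist [280.93338821 352.28699654] scene crop [333.00932793  19.72314752]
end [589.80762753  90.50298132 223.20977805] wrist [280.9335215  372.04828084] scene crop [311.80908866  27.73687841]
drum [548.43334338 108.20564544 236.201479  ] wrist [280.81782496 310.01775533] scene crop [392.99182566 -23.8180694 ]
```

View pics/c6.png

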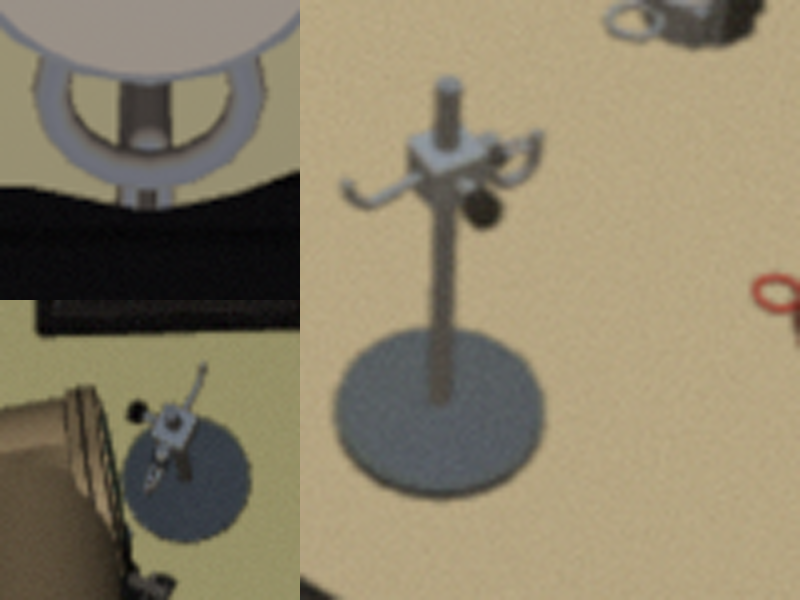

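In the wrist crop the hook's nose tip shows through the ring at pixel (282.2,358.8), in line sideways. The scene crop shows the nose at scene pixel (303,227), and the ring exactly where the hand model predicts it.

```bash
python3 - <<'E'
from h import *
s,d=wrist(); sc=ctrl.get_image("scene");tp=ctrl.get_image("top")
Rt=R.from_euler("xyz",s["tool_rot"]).as_matrix();e=s["eef_pos"]
W=(282-.4,358.3);S=(255+240/5-.4,200+134/5-.4);T=(215+152/4-.4,150+187/4-.4)
for n,rs in [("ws",(ray(d,W),ray(sc,S))),("wt",(ray(d,W),ray(tp,T))),("st",(ray(sc,S),ray(tp,T)))]:
    p,r=tri(*rs); print(n,p,r[0],"tool",Rt.T@(p-e))
P=onplane(sc,(255+149/5-.4,200+83/5-.4),227);F=onplane(sc,(255+139/5-.4,200+408/5-.4),14)
print("post",P,"foot",F)
for n,px,z in [("bench block mid",(255+142/5,200+150/5),175)]: print(n,onplane(sc,px,z))
for z in (170,175,180,185,190): print(z,onplane(d,W,z),onplane(sc,S,z))
E
```

```text
ws [623.32112477  75.50450591 173.74377844] 0.7000554262588226 tool [-86.54209996  -0.28546848   9.12333216]
wt [629.62578968  72.06834484 164.66858116] 1.2541522174535746 tool [-93.69253531  -0.95205725  18.19758926]
st [625.2698425   72.76072376 174.72060946] 2.7784677116335628 tool [-89.41656376  -2.03527244   8.1457412 ]
post [670.32659122  54.3634644  227.        ] foot [676.09819464  57.66046779  14.        ]
bench block mid [661.73627936  46.6610357  175.        ]
170 [626.10732206  74.90115945 170.        ] [619.53017351  72.55101363 170.        ]
175 [621.96222642  76.6902641  175.        ] [624.32445159  75.42794564 175.        ]
180 [617.81713078  78.47936874 180.        ] [629.11872967  78.30487766 180.        ]
185 [613.67203515  80.26847339 185.        ] [633.91300775  81.18180967 185.        ]
190 [609.52693951  82.05757803 190.        ] [638.70728583  84.05874168 190.        ]
```

Nose top is at about (624.5,74.5,174), and post top at (670,54.5,227) agrees with it at 49 mm. The ring needs a 51 mm shift along tool -x. I'll do that, then descend watching force.

```bash
python3 -m handwheel '[[[0,0,0],[-0.017,0,0],1],[[0,0,0],[-0.017,0,0],1],[[0,0,0],[-0.017,-0.0005,0],1],[[0,0,0],[0,0,0],1],[[0,0,0],[0,0,0],1]]'|egrep 'eef|force|tool'
python3 -m handwheel '[[[0,0,0],[0,0,0.012],1],[[0,0,0],[0,0,0.012],1],[[0,0,0],[0,0,0.01],1],[[0,0,0],[0,0,0],1],[[0,0,0],[0,0,0],1]]'|egrep 'eef|force|tool'
python3 - <<'E'
from h import *
s,d=wrist();sc=ctrl.get_image("scene")
a=cv2.resize(d["pixels"][325:400,245:320,::-1],(300,300),interpolation=cv2.INTER_CUBIC)
b=cv2.resize(sc["pixels"][200:275,270:345,::-1],(450,450),interpolation=cv2.INTER_CUBIC)
o=np.zeros((450,750,3),np.uint8);o[:300,:300]=a;o[:,300:]=b
cv2.imwrite("pics/c7.png",o); print(s["eef_pos"],s["tool_rot"])
E
```

```text
eef_pos: [590.9, 88.5, 182.4]
tool_rot: [-3.141, -0.0, 2.732]
force: [-0.1, 1.0, -2.0]
gripper_force: 62.2
eef_pos: [589.7, 89.6, 148.2]
tool_rot: [-3.141, -0.002, 2.734]
force: [-0.5, 0.9, -0.5]
gripper_force: 62.2
[589.7179817   89.60951525 148.23653762] [-3.14089282e+00 -1.59778754e-03  2.73412873e+00]
```

View pics/c7.png

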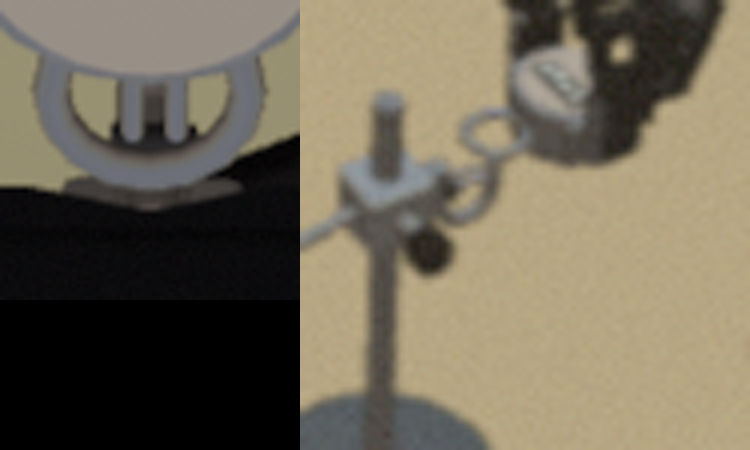

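The wrist crop shows the gate's two wires centred in the ring, with the hinge at crop (152,133). The scene crop shows the nose about straight below the ring's centre. One check of the x offset, then I press.

```bash
python3 - <<'E'
from h import *
s,d=wrist();sc=ctrl.get_image("scene")
Rt=R.from_euler("xyz",s["tool_rot"]).as_matrix();e=s["eef_pos"]
for z in (166,169,172):
    p=onplane(d,(245+152/4-.4,325+128/4-.4),z);print(z,"hinge",Rt.T@(p-e))
for n,px in [("ring C",(150,95)),("ring end outer",(150,186))]:
    p=onplane(d,(245+px[0]/4-.4,325+px[1]/4-.4),e[2]+40);print(n,Rt.T@(p-e))
p=onplane(sc,(270+193/6-.4,200+132/6-.4),e[2]+40);print("ring scene",Rt.T@(p-e))
for z in (171,174,177):
  p=onplane(sc,(270+192/6-.4,200+160/6-.4),z);print("nose scene",Rt.T@(p-e))
E
```

```text
166 hinge [-61.41484888   0.87299561 -16.72153026]
169 hinge [-58.72729631   0.86561419 -19.7230472 ]
172 hinge [-56.03974373   0.85823277 -22.72456414]
ring C [-35.68758539   0.56548479 -39.97962705]
ring end outer [-49.43688883   0.58008118 -39.97188377]
ring scene [-38.18702917  -1.74152028 -39.97947492]
nose scene [-35.53595952  -4.88259947 -21.73921989]
nose scene [-37.4848353   -2.14780465 -24.73663777]
nose scene [-39.43371108   0.58699016 -27.73405566]
```

```bash
python3 -m handwheel '[[[0,0,0],[0,0,0.005],1],[[0,0,0],[0,0,0.004],1],[[0,0,0],[0,0,0.001],1],[[0,0,0],[0,0,0],1]]'|egrep 'eef|force: \['
for i in 1 2 3 4 5; do python3 -m handwheel '[[[0,0,0],[0,0,0.001],1],[[0,0,0],[0,0,0.001],1],[[0,0,0],[0,0,0],1]]'|egrep 'eef|force: \['; done
```

```text
eef_pos: [590.1, 89.2, 138.1]
force: [-0.5, -0.1, -0.9]
eef_pos: [590.5, 89.3, 136.5]
force: [-0.0, 0.3, -0.8]
eef_pos: [590.7, 89.3, 134.9]
force: [-1.3, 0.1, 2.0]
eef_pos: [590.7, 89.3, 132.7]
force: [-1.9, 0.2, 2.7]
eef_pos: [591.0, 89.2, 130.7]
force: [-1.8, 0.4, 3.7]
eef_pos: [590.6, 89.6, 128.6]
force: [-0.8, 0.6, 2.5]
```

The gate yields at about 3.5 N from TCP z ≈ 135.5, so the snap should come near TCP 118–119 and the bottom near 116.

```bash
for i in 1 2 3 4; do python3 -m handwheel '[[[0,0,0],[0,0,0.001],1],[[0,0,0],[0,0,0.001],1],[[0,0,0],[0,0,0],1]]'|egrep 'eef|force: \['; done; for i in 1 2; do python3 -m handwheel '[[[0,0,0],[0,0,0.0007],1],[[0,0,0],[0,0,0],1]]'|egrep 'eef|force: \['; done
```

```text
eef_pos: [590.1, 89.7, 126.3]
force: [-1.3, 1.6, 2.1]
eef_pos: [590.2, 89.5, 124.4]
force: [-1.7, 1.8, 2.0]
eef_pos: [590.7, 89.2, 122.6]
force: [-1.6, 1.6, 2.9]
eef_pos: [589.3, 89.3, 119.9]
force: [-2.9, 1.1, 0.8]
eef_pos: [589.3, 89.2, 119.0]
force: [-0.2, -0.2, -1.6]
eef_pos: [591.4, 88.6, 119.1]
force: [0.6, 0.3, -1.6]
```

The force has dropped, so the gate has snapped. Pulling up now, in small steps.

```bash
python3 -m handwheel '[[[0,0,0],[0,0,0],1],[[0,0,0],[0,0,0],1],[[0,0,0],[0,0,-0.002],1],[[0,0,0],[0,0,-0.002],1],[[0,0,0],[0,0,0],1]]'|egrep 'eef|force: \['; for i in 1 2 3 4 5; do python3 -m handwheel '[[[0,0,0],[0,0,-0.001],1],[[0,0,0],[0,0,0],1]]'|egrep 'eef|force: \['; done
```

```text
eef_pos: [591.1, 89.2, 123.9]
force: [0.3, 0.2, -0.8]
eef_pos: [590.8, 89.3, 124.5]
force: [0.2, 0.1, -0.8]
eef_pos: [590.7, 89.3, 125.4]
force: [0.7, 0.2, -1.0]
eef_pos: [590.7, 89.3, 126.4]
force: [-0.0, 0.2, -1.2]
eef_pos: [590.7, 89.3, 127.4]
force: [-0.0, 0.2, -1.4]
eef_pos: [590.7, 89.3, 128.5]
force: [-0.7, -0.9, -2.0]
```

```bash
for i in 1 2; do python3 -m handwheel '[[[0,0,0],[0,0,-0.0005],1],[[0,0,0],[0,0,0],1],[[0,0,0],[0,0,0],1]]'|egrep 'eef|force: \['; done
```

```text
eef_pos: [590.6, 89.3, 128.8]
force: [0.2, 0.6, -1.1]
eef_pos: [590.5, 89.3, 129.1]
force: [-0.5, -0.1, -2.6]
```

```bash
for i in 1 2 3; do python3 -m handwheel '[[[0,0,0],[0,0,-0.0005],1],[[0,0,0],[0,0,0],1],[[0,0,0],[0,0,0],1]]'|egrep 'eef|force: \['; done
```

```text
eef_pos: [590.5, 89.2, 129.4]
force: [2.3, -0.8, -5.0]
eef_pos: [590.4, 89.3, 129.8]
force: [2.5, 0.3, -9.0]
eef_pos: [590.4, 89.3, 130.2]
force: [3.9, 0.0, -12.4]
```

The gate holds, with the pull now past 5 N. I'm easing down at once.

```bash
python3 -m handwheel '[[[0,0,0],[0,0,0.0015],1],[[0,0,0],[0,0,0.001],1],[[0,0,0],[0,0,0.002],1],[[0,0,0],[0,0,0],1]]'|egrep 'clock|eef|force: \['
python3 - <<'E'
from h import *
s=ctrl.read_state();print(s["qpos"])
E
```

```text
clock: 14.57
eef_pos: [591.0, 89.3, 126.9]
force: [-1.5, 0.7, -1.0]
[-0.24366198  0.64258023  0.07415014  1.74556756 -0.06485296  0.75475591
  1.02562193]
```

The time is 14.6 s. Next I lower the ring into mid-play, then tilt the counter about the ring's end so that it nearly hangs before release.

```bash
cat > piv.py <<'E'
from h import *
s=ctrl.read_state();Rt=R.from_euler("xyz",s["tool_rot"]).as_matrix()
print("pivot",(s["eef_pos"]+Rt@[-48.5,0,-40]).round(1),"tilt",np.degrees(np.arccos(-Rt[2,2])).round(1),"F",s["force"].round(1),"q",s["qpos"].round(2),s["clock"])
E
python3 -m handwheel '[[[0,0,0],[0,0,0.002],1],[[0,0,0],[0,0,0.002],1],[[0,0,0],[0,0,0.002],1],[[0,0,0],[0,0,0],1]]' >/dev/null; python3 piv.py
for i in 1 2; do python3 -m handwheel '[[[0,-3,0],[-0.0022,0,0.0025],1],[[0,-3,0],[-0.0022,0,0.0025],1],[[0,0,0],[0,0,0],1]]' >/dev/null; python3 piv.py;done
```

```text
pivot [634.9  70.  159.9] tilt 0.0 F [ 0.6 -0.6 -1.4] q [-0.24  0.65  0.07  1.75 -0.07  0.74  1.03] 14.9
pivot [632.8  71.3 159.4] tilt 5.9 F [-1.5  0.1 -1.2] q [-0.32  0.63  0.12  1.84 -0.02  0.59  0.96] 15.15
pivot [633.2  71.2 159.3] tilt 11.8 F [-1.5 -0.6 -1.7] q [-0.41  0.62  0.2   1.93  0.03  0.44  0.89] 15.4
```

The pivot is steady, but joint 6 is nearing its lower limit (0.23). I'll continue in small steps to see how far the tilt goes.

```bash
for i in 1 2 3; do python3 -m handwheel '[[[0,-3,0],[-0.0022,0,0.0025],1],[[0,0,0],[0,0,0],1]]' >/dev/null; python3 piv.py;done
```

```text
pivot [634.   70.7 159.4] tilt 14.9 F [-1.2  0.1 -0.9] q [-0.46  0.62  0.25  1.97  0.05  0.37  0.85] 15.5667
pivot [634.2  70.5 159.2] tilt 17.8 F [-0.4  0.6 -1. ] q [-0.52  0.63  0.31  2.01  0.07  0.29  0.81] 15.7333
pivot [634.9  67.7 160. ] tilt 19.5 F [-0.8 -0.1 -1.3] q [-0.51  0.62  0.27  2.03  0.26  0.26  0.62] 15.9
```

```bash
cat > plan.py <<'E'
# plan.py: psi list -> rows taking tool from the present pose to orientations on the cone, pivot held at P
from h import *
import sys
P=np.array([634.5,70.3,float(sys.argv[1])]); Y=np.radians(156.7); r0=np.array([-48.5,0,-40])
s=ctrl.read_state();Rc=R.from_euler("xyz",s["tool_rot"]);p=s["eef_pos"]
R0=R.from_euler("xyz",[np.pi,0,Y])
rel=R0.inv()*Rc; print("now rel rotvec deg",np.degrees(rel.as_rotvec()).round(1))
for t in sys.argv[2:]:
    a,b=map(float,t.split(","))            # tilt a about -y, sideways b about tool x, deg
    Rn=R0*R.from_rotvec([0,-np.radians(a),0])*R.from_rotvec([np.radians(b),0,0])
    pn=P-Rn.apply(r0)
    print(t,"turn",np.degrees((Rc.inv()*Rn).as_rotvec()).round(1),"shift mm",Rc.inv().apply(pn-p).round(1)); Rc,p=Rn,pn
E
python3 piv.py; python3 plan.py 159.5 20,4 22,7
```

```text
pivot [634.9  67.7 160. ] tilt 19.5 F [-0.8 -0.1 -1.3] q [-0.51  0.62  0.27  2.03  0.26  0.26  0.62] 15.9
now rel rotvec deg [  0.5 -19.5   0.1]
20,4 turn [ 3.5 -0.5 -0. ] shift mm [ 1.1 -0.3  0.3]
22,7 turn [ 3.  -2.   0.2] shift mm [-1.4 -2.   1.6]
```

```bash
python3 -m handwheel '[[[3.5,-0.5,0],[0.001,-0.0003,0.0003],1],[[0,0,0],[0,0,0],1]]' >/dev/null;python3 piv.py; python3 -m handwheel '[[[3,-2,0.2],[-0.0014,-0.002,0.0016],1],[[0,0,0],[0,0,0],1]]'>/dev/null;python3 piv.py;  python3 plan.py 159.5 25,10 28,12
```

```text
pivot [636.1  73.7 159.7] tilt 20.4 F [ 0.8  1.3 -1.5] q [-0.59  0.65  0.34  1.99  0.25  0.32  0.59] 16.0667
pivot [634.9  73.6 158.9] tilt 23.0 F [-0.4  1.3 -1.2] q [-0.68  0.68  0.43  1.99  0.27  0.33  0.53] 16.2333
now rel rotvec deg [  6.8 -22.    1.2]
25,10 turn [ 3.2 -2.9  0.6] shift mm [-3.2 -5.   2.5]
28,12 turn [ 2.  -2.9  0.6] shift mm [-2.1 -1.   2.4]
```

```bash
python3 -m handwheel '[[[3.2,-2.9,0.6],[-0.0032,-0.005,0.0025],1],[[0,0,0],[0,0,0],1]]' >/dev/null;python3 piv.py; python3 -m handwheel '[[[2,-2.9,0.6],[-0.0021,-0.001,0.0024],1],[[0,0,0],[0,0,0],1]]'>/dev/null;python3 piv.py;  python3 plan.py 159.5 31,14 34,15
```

```text
pivot [633.9  70.5 158.8] tilt 26.8 F [ 0.4  1.2 -1.3] q [-0.78  0.73  0.53  1.99  0.29  0.33  0.46] 16.4
pivot [633.5  69.2 158.6] tilt 30.1 F [-0.4  0.8 -2.3] q [-0.86  0.77  0.61  2.    0.31  0.31  0.4 ] 16.5667
now rel rotvec deg [ 11.8 -27.7   3. ]
31,14 turn [ 1.9 -3.1  0.7] shift mm [-3.1  0.4  1.7]
34,15 turn [ 1.  -2.9  0.8] shift mm [-2.1 -0.1  2.4]
```

```bash
python3 -m handwheel '[[[1.9,-3.1,0.7],[-0.0031,0.0004,0.0017],1],[[0,0,0],[0,0,0],1]]' >/dev/null;python3 piv.py; python3 -m handwheel '[[[1,-2.9,0.8],[-0.0021,-0.0001,0.0024],1],[[0,0,0],[0,0,0],1]]'>/dev/null;python3 piv.py;  python3 plan.py 159.5 38,16 42,16 46,15
```

```text
pivot [634.8  69.9 159.4] tilt 33.7 F [-0.3  1.1 -2.8] q [-0.93  0.82  0.68  2.01  0.31  0.29  0.34] 16.7333
pivot [634.4  68.6 159.6] tilt 36.8 F [-1.   0.8 -1.6] q [-0.99  0.87  0.74  2.03  0.32  0.25  0.28] 16.9
now rel rotvec deg [ 14.6 -33.8   4.6]
38,16 turn [ 0.9 -3.9  0.9] shift mm [-2.3  1.5  2.5]
42,16 turn [-0.  -3.8  1.1] shift mm [-2.8  0.9  3.2]
46,15 turn [-1.  -3.9  1.1] shift mm [-2.8  1.6  3.2]
```

```bash
python3 plan.py 159.5 38,19 42,23 46,25
```

```text
now rel rotvec deg [ 14.6 -33.8   4.6]
38,19 turn [ 3.9 -3.9  1. ] shift mm [-2.2 -0.6  2.4]
42,23 turn [ 4.  -3.7  1.4] shift mm [-2.7 -1.7  3. ]
46,25 turn [ 2.  -3.7  1.6] shift mm [-2.6 -0.1  3. ]
```

```bash
python3 -m handwheel '[[[3.9,-3.9,1],[-0.0022,-0.0006,0.0024],1],[[0,0,0],[0,0,0],1]]' >/dev/null;python3 piv.py; python3 -m handwheel '[[[4,-3.7,1.4],[-0.0027,-0.0017,0.003],1],[[0,0,0],[0,0,0],1]]'>/dev/null;python3 piv.py;  python3 plan.py 159.5 46,25 50,26 54,26
```

```text
pivot [635.3  72.8 157.1] tilt 41.9 F [ 0.5  1.7 -1.5] q [-1.07  0.96  0.82  2.    0.31  0.29  0.21] 17.0667
pivot [635.5  71.5 157.4] tilt 46.9 F [-0.7  2.  -1.4] q [-1.12  1.05  0.87  1.97  0.28  0.34  0.15] 17.2333
now rel rotvec deg [ 22.1 -41.4   8.2]
46,25 turn [ 1.9 -3.6  1.9] shift mm [-3.7 -1.9  1.8]
50,26 turn [ 1.  -3.6  1.7] shift mm [-2.6  0.7  3. ]
54,26 turn [-0.  -3.6  1.8] shift mm [-2.6  1.4  3. ]
```

```bash
python3 -m handwheel '[[[1.9,-3.6,1.9],[-0.0037,-0.0019,0.0018],1],[[0,0,0],[0,0,0],1]]' >/dev/null;python3 piv.py; python3 -m handwheel '[[[1,-3.6,1.7],[-0.0026,0.0007,0.003],1],[[0,0,0],[0,0,0],1]]'>/dev/null;python3 piv.py;  python3 plan.py 159.5 54,29 58,31 62,32
```

```text
pivot [633.6  68.9 160.8] tilt 50.8 F [-0.7  1.  -1.4] q [-1.17  1.11  0.93  1.97  0.27  0.34  0.1 ] 17.4
pivot [633.5  68.8 160.8] tilt 54.5 F [-0.7  0.2 -1.6] q [-1.21  1.18  0.97  1.97  0.25  0.32  0.04] 17.5667
now rel rotvec deg [ 24.1 -49.   11.5]
54,29 turn [ 3.1 -3.8  1.7] shift mm [-1.9  1.2  3.3]
58,31 turn [ 2.  -3.5  2. ] shift mm [-2.5  0.2  2.9]
62,32 turn [ 1.  -3.4  2.1] shift mm [-2.5  1.   2.8]
```

```bash
python3 -m handwheel '[[[3.1,-3.8,1.7],[-0.0019,0.0012,0.0033],1],[[0,0,0],[0,0,0],1]]' >/dev/null;python3 piv.py; python3 -m handwheel '[[[2,-3.5,2],[-0.0025,0.0002,0.0029],1],[[0,0,0],[0,0,0],1]]'>/dev/null;python3 piv.py;  python3 plan.py 158.5 62,34 66,36 70,38
```

```text
pivot [635.6  71.8 157.8] tilt 59.1 F [-0.7  1.3 -2.2] q [-1.24  1.27  1.    1.93  0.23  0.38 -0.01] 17.7333
pivot [635.3  70.7 159.2] tilt 63.0 F [ 0.9  0.3 -2.7] q [-1.26  1.34  1.04  1.91  0.2   0.41 -0.06] 17.9
now rel rotvec deg [ 28.3 -56.6  15.7]
62,34 turn [ 3.  -3.3  2.1] shift mm [-1.5 -1.   3. ]
66,36 turn [ 2.  -3.3  2.3] shift mm [-2.4  0.5  2.7]
70,38 turn [ 2.  -3.2  2.4] shift mm [-2.3  0.5  2.7]
```

```bash
python3 -m handwheel '[[[3,-3.3,2.1],[-0.0015,-0.001,0.003],1],[[0,0,0],[0,0,0],1]]' >/dev/null;python3 piv.py; python3 -m handwheel '[[[2,-3.3,2.3],[-0.0024,0.0005,0.0027],1],[[0,0,0],[0,0,0],1]]'>/dev/null;python3 piv.py;python3 -m handwheel '[[[2,-3.2,2.4],[-0.0023,0.0005,0.0027],1],[[0,0,0],[0,0,0],1]]'>/dev/null;python3 piv.py;  python3 plan.py 158.5 74,39 78,40 82,40
```

```text
pivot [635.1  70.5 158.8] tilt 67.0 F [-0.2  1.  -2.9] q [-1.28  1.4   1.06  1.86  0.18  0.49 -0.11] 18.0667
pivot [635.1  70.3 159.3] tilt 70.7 F [ 0.3  0.2 -2. ] q [-1.29  1.47  1.08  1.83  0.16  0.53 -0.16] 18.2333
pivot [635.1  70.1 159.6] tilt 74.3 F [ 0.2  0.2 -3. ] q [-1.29  1.53  1.11  1.79  0.14  0.59 -0.2 ] 18.4
now rel rotvec deg [ 33.  -67.3  23.3]
74,39 turn [ 1.  -3.2  2.4] shift mm [-1.1  1.   2.5]
78,40 turn [ 1.  -3.1  2.5] shift mm [-2.3  1.4  2.6]
82,40 turn [ 0.  -3.1  2.6] shift mm [-2.3  2.1  2.5]
```

```bash
python3 -m handwheel '[[[1,-3.2,2.4],[-0.0011,0.001,0.0025],1],[[0,0,0],[0,0,0],1]]' >/dev/null;python3 piv.py; python3 -m handwheel '[[[1,-3.1,2.5],[-0.0023,0.0014,0.0026],1],[[0,0,0],[0,0,0],1]]'>/dev/null;python3 piv.py;python3 -m handwheel '[[[0,-3.1,2.6],[-0.0023,0.0021,0.0025],1],[[0,0,0],[0,0,0],1]]'>/dev/null;python3 piv.py;  python3 plan.py 158.5 82,40 86,38; python3 plan.py 155 82,40
```

```text
pivot [634.4  70.2 158.8] tilt 77.7 F [ 0.8  1.5 -1.1] q [-1.3   1.59  1.13  1.76  0.12  0.62 -0.25] 18.5667
pivot [634.4  70.  159. ] tilt 80.9 F [ 0.6  1.6 -1. ] q [-1.31  1.64  1.16  1.73  0.11  0.66 -0.3 ] 18.7333
pivot [634.1  69.8 159.1] tilt 84.1 F [ 0.1  0.9 -1. ] q [-1.32  1.7   1.19  1.72  0.1   0.68 -0.35] 18.9
now rel rotvec deg [ 32.9 -78.6  28.5]
82,40 turn [-0.   0.2  0. ] shift mm [ 0.7  0.7 -0.4]
86,38 turn [-2.  -3.1  2.5] shift mm [-2.3  3.5  2.5]
now rel rotvec deg [ 32.9 -78.6  28.5]
82,40 turn [-0.   0.2  0. ] shift mm [ 4.2  1.  -0. ]
```

Tilted 82° with low forces. Lowering now until the ring rests in the hook.

```bash
for i in 1 2 3 4; do python3 -m handwheel '[[[0,0,0],[0.001,0,0],1],[[0,0,0],[0,0,0],1],[[0,0,0],[0,0,0],1]]' >/dev/null;python3 piv.py;done
```

```text
pivot [633.7  69.7 160.3] tilt 84.1 F [-0.4 -0.1 -0.5] q [-1.32  1.7   1.19  1.72  0.09  0.68 -0.36] 19.15
pivot [633.7  70.1 159. ] tilt 84.2 F [-0.   0.6  0.1] q [-1.32  1.7   1.19  1.72  0.09  0.68 -0.36] 19.4
pivot [633.9  70.4 158.2] tilt 84.3 F [0.1 2.1 2. ] q [-1.32  1.7   1.19  1.71  0.09  0.68 -0.36] 19.65
pivot [633.8  70.4 158.1] tilt 84.4 F [1.2 1.6 4.9] q [-1.32  1.71  1.19  1.71  0.09  0.68 -0.36] 19.9
```

```bash
python3 -m handwheel '[[[0,0,0],[-0.0012,0,0],1],[[0,0,0],[0,0,0],1],[[0,0,0],[0,0,0],1]]' >/dev/null;python3 piv.py
python3 -m handwheel '[[[0,0,0],[0,0,0],0.43],[[0,0,0],[0,0,0],0.43],[[0,0,0],[0,0,0],0.4],[[0,0,0],[0,0,0],0.35],[[0,0,0],[0,0,0],0.3]]' | egrep 'eef|force|width'
python3 -m handwheel '[[[0,0,0],[0,0,0],0],[[0,0,0],[0,0,0],0],[[0,0,0],[0,0,0],0],[[0,0,0],[0,0,0],0],[[0,0,0],[0,0,0],0]]' | egrep 'eef|force|width'
```

```text
pivot [633.9  70.3 158.1] tilt 84.3 F [1.  3.1 3.6] q [-1.32  1.7   1.19  1.71  0.09  0.68 -0.36] 20.15
eef_pos: [645.0, 36.4, 105.0]
force: [-0.1, 0.2, 0.4]
width: 59.5
gripper_force: 0.0
eef_pos: [645.3, 36.8, 105.5]
force: [-0.3, -0.2, 0.4]
width: 85.4
gripper_force: 0.0
```

Released with no contact force. Waiting a moment, then backing straight out along the tool axis.

```bash
cat > diff.py <<'E'
from h import *
s,d=wrist();sc=ctrl.get_image("scene");tp=ctrl.get_image("scene")
c=lambda x:x["pixels"][190:300,260:345].astype(int)
np.savez("last_%.2f.npz"%s["clock"],w=d["pixels"],s=sc["pixels"])
print(s["clock"],"scene diff",np.abs(c(sc)-c(tp)).mean().round(2),(np.abs(c(sc)-c(tp)).max(2)>40).sum(),"F",s["force"].round(1))
E
python3 -m handwheel '[[[0,0,0],[0,0,0],0],[[0,0,0],[0,0,0],0],[[0,0,0],[0,0,0],0],[[0,0,0],[0,0,0],0],[[0,0,0],[0,0,0],0]]' | egrep 'clock|force'; python3 diff.py
python3 -m handwheel '[[[0,0,0],[0,0,-0.01],0],[[0,0,0],[0,0,-0.01],0],[[0,0,0],[0,0,-0.01],0],[[0,0,0],[0,0,-0.01],0],[[0,0,0],[0,0,-0.01],0]]' | egrep 'eef|force'
python3 -m handwheel '[[[0,0,0],[0,0,-0.02],0],[[0,0,0],[0,0,-0.02],0],[[0,0,0],[0,0,-0.02],0],[[0,0,0],[0,0,-0.02],0],[[0,0,0],[0,0,0],0]]' | egrep 'eef|force'; python3 diff.py
python3 -m handwheel '[[[0,0,0],[0,0,0],0],[[0,0,0],[0,0,0],0],[[0,0,0],[0,0,0],0],[[0,0,0],[0,0,0],0],[[0,0,0],[0,0,0],0]]' >/dev/null; python3 diff.py
```

```text
clock: 21.4
force: [0.1, -0.4, -0.7]
gripper_force: 0.0
21.4 scene diff 2.34 0 F [ 0.1 -0.4 -0.7]
eef_pos: [622.8, 83.1, 110.6]
force: [0.5, 0.7, -0.7]
gripper_force: 0.0
eef_pos: [588.0, 158.9, 118.2]
force: [0.3, 0.5, -0.0]
gripper_force: 0.0
22.3833 scene diff 2.17 0 F [ 0.3  0.5 -0. ]
22.95 scene diff 2.17 0 F [-1.   0.7  0.3]
```

```bash
python3 - <<'E'
from h import *
import glob
sc=ctrl.get_image("scene");a=sc["pixels"].astype(int)
f=sorted(glob.glob("last_2*.npz"));b=np.load(f[-1])["s"].astype(int);print("still px vs .6s ago",(np.abs(a-b).max(2)[190:300,260:345]>40).sum())
v=np.load("v6.npz")["s"].astype(int);m=(np.abs(a-v).max(2)>45).astype(np.uint8)
x,y=proj(sc,(634,70,113)).round().astype(int);print("expected drum",x,y,"ring end",proj(sc,(634.5,70,155)))
for r in range(y-24,y+20,2): print(r,"".join(".#"[k] for k in m[r,x-30:x+34]))
E
```

```text
still px vs .6s ago 0
expected drum 297 246 ring end [297.8979266  234.02332326]
222 ................................................................
224 ................................................................
226 ................................................................
228 ................................................................
230 ................................................................
232 ................................................................
234 ................................................................
236 ................................................................
238 ............................#######.............................
240 .............................######.............................
242 .............................######.............................
244 .............................#######............................
246 .........................###########............................
248 .........................###########............................
250 .........................###########............................
252 .........................###########............................
254 .........................###########............................
256 ..........................#########.............................
258 ...........................######...............................
260 ............................#####...............................
262 ................................................................
264 ................................................................
```

The counter hangs still at the expected place and the robot is clear, so I'm handing it in.

```bash
python3 -c "
from cell import ctrl
print(ctrl.finish_job())"
```

```text
the job is handed in; nothing more can be done
None
```

I handed the job in at about 23 s: by image check the counter hangs still from the snap hook, and the shut gate held, though the pull briefly reached about 11 N rather than the 5 N asked for; no verdict came back.

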